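Hold a spring clip open over a display card

ROBOT

A 6-joint arm with a two-finger parallel gripper is mounted at the origin on a cart in front of the work surface, level with it; the furniture and walls round the work are solid. World frame = base frame: x ahead of the robot, y to its left, z up, the work surface at z = 0. Lengths are in m, angles in degrees, forces in N, time in s.
With the tool pointing down it reaches from about 0.25 to 0.725 m from the base axis. Payload 9.7 kg.
Tool frame: the origin (TCP) lies between the finger pads; the fingertips stand 19 mm ahead of it and the grasp point (between the pads) is the TCP; z points along the fingers, y is the line along which they close (so a half turn about z gives the same grasp; the last joint's range is limited). The gripper opens to 85 mm and grips with 20 to 120 N. Pads are 22 mm wide; open, the fingers measure 114 mm over their backs; the gripper's body (76 mm by 85 mm) begins 54 mm behind the grasp point. The pads swing forward as they close: fully open they stand 13 mm farther back than shut.
Start: joints at [74.255, 4.979, 10.078, 95.1, 0, 90], TCP at [0.149, 0.529, 0.229] pointing down, gripper open.
Joint ranges: [-179.16, 179.16], [-48.56, 103.87], [-65.8, 70.77], [-126.05, 130.52], [-82.76, 87.17], [-180, 180]. Speed limits (degrees/s): [127.2, 127.2, 147.25, 180, 180, 180].

INTERFACE

Orientations are given as [roll, pitch, yaw] about the fixed x, y, z axes, in that order (R = Rz(yaw) Ry(pitch) Rx(roll)).
In Python, from workcell import telemetry, camera, calibration, workorder gives the robot as it stands.
- The arm moves only by the tool play_rows, never from a script. Its argument "increments" is a list of rows, each a list of 3 entries, a list of its own where there are three numbers: the shift along the tool's x, y, z in mm, then the turn, a rotation vector about the tool's x, y, z in degrees, then the closure, from 0 (fully open) to 1 (shut). In form: [[[x, y, z], [ax, ay, az], jaw], ...]. A call has 1 to 20 rows; each row is the pose to reach, as a shift and turn from the pose commanded when the call began, along the tool's axes at that moment; what a row does not reach only later rows make up. A row lasts 1/10 s, in which the tool goes at most 50 mm and 8.59 degrees, less where a joint would pass 70% of its speed; a pose out of reach is approached as far as the arm can. A call with a gripper value outside its range is refused whole. The fingers move at their own pace and stop on an object; "grip_force" is the grip in N (left out, the last holds). Time passes only in rows, so rows that repeat a pose let the fingers close. It gives the time, the measured TCP pose, the force, the opening and the grip force at its end, in the units of the state.
- telemetry.get_obs(): the state, without advancing time (a new reading comes with each control period).
- camera(name): name is "side" or "top"; returns (picture, depth): 400x640x3 uint8, red, green, blue; 400x640 float32, m along the optical axis (not along the pixel's ray), 0 where there is no reading.
- calibration(name): a dict with "vertical_fov" (degrees; the focal length in pixels is half the picture's height over the tangent of half this angle, whatever the lens; pixels are square), "cx", "cy" (the principal point, pixels), "k1" (the pictures are not rectified: a ray, as slopes to the right and down, at radius r is drawn at 1 + k1 r^2 times it, then the intrinsics apply), "rvec" (rotation vector, rad) and "tvec" (3), from world to camera coordinates, as OpenCV has them. Camera axes: x right, y down, z forward; pixel columns grow to the right and rows downward; lengths in m; the calibration is good to about 2 mm. A picture is of the moment at which its call begins. calibration takes no time and is no camera call.
- workorder.job_done(): hands the job in; it is judged then, once.
The state is a dict: "time": time; "q": joint angles; "qd": joint speeds; "joint_efforts": joint torques, N m; "ee_pos": TCP position; "tcp_rot": TCP orientation; "wrist_force": force on the tool from outside, world axes, zero at the start; "torque": the same for the moment, N m; "opening": finger opening in m; "grasp_force": force on a finger pad.
Only numpy, scipy, OpenCV 4.12 (cv2) and the standard library are available. Lean on these libraries where they do the work, as an engineer would, in place of code of your own. Each camera call takes 0.05 s, during which the arm holds its last target. There are 200 camera calls.

TASK

On the shop counter, take the red spring clip off its parking rail by squeezing its handles, and bring it to the white display card in the wooden stand. Finish while still holding it there, squeezed well open and square across the middle of the card's top edge, one jaw reaching down well past the edge on each side and neither touching the card, so that a colleague can slip a label in. Do not drop the clip, and leave the card stand, the blue clip and the other goods where they are.

Things in the scene. Friction and masses are not known exactly. Their poses are not given: they have to be found in the camera images.
- clip_red_pivot (a point): Centre of the 10 mm pivot barrel of the red spring clip, the one to use (50 g, 22 mm wide; two levers, jaws down, handles up). It starts clamped on the rail, barrel resting on the rail's top edge, 85 mm above the counter. Axes are lever A's: y along the pivot (and the rail), z up along the closed jaw, x from jaw A to jaw B; they tilt 0.35 rad about y as it opens fully.
- clip_red_grip (a point): Point on lever A, 29 mm above the pivot: midway between the red clip's handles while closed. Closed, they spread in a V, rounded outer top edges 38 mm above the pivot and 56 mm apart along x. Squeezed fully to a solid stop they are parallel upright plates, 26 mm over their outer faces, 11 to 46 mm above the pivot; each lever has turned 0.35 rad.
- clip_red_arm (a joint): Opening angle of the red clip, rad: about 0 closed on the 3 mm rail, 0.70 fully squeezed at the stop. Squeezing the handles together along x swings both jaws outward. The spring asks about 3 N at the handle ends to begin and 8 N to hold it fully open; a grip of 15 to 30 N holds it firmly at the stop.
- clip_red_tip_a (a point): Inner lower end of the red clip's jaw A, middle of its 22 mm width; 36 mm below the pivot when closed, about 33 mm below it when fully open. The jaw is 4 mm thick, outward from here. Axes as the clip's pivot.
- clip_red_tip_b (a point): Inner lower end of jaw B, likewise. Fully open the two tips are about 27 mm apart; their midpoint lies straight below the pivot once both levers have turned alike.
- rail_top (a point): Middle of the top edge of the parking rail, 80 mm above the counter: an upright steel plate 3 mm thick and 120 mm long along this point's y axis (x across it, z up), on a fixed wooden base 56 x 136 mm. The red and the blue clip are clamped on it, one on either half, about 32 mm from its middle along y; which is which changes.
- clip_blue_pivot (a point): Pivot of the blue clip, the same as the red one, parked on the other half of the rail; to be left alone.
- card_edge (a point): Middle of the top edge of the white card, 110 mm above the counter. The card is stiff, upright, 3 mm thick and 96 mm long along this point's y axis (x is across the card, through its thickness; z up), standing in a loose wooden foot 60 x 100 mm, 27 mm high (0.6 kg in all), with a green band below.
- card_stand: The loose wooden card stand with its card; origin at the centre of its underside, axes as card_edge. Must not be shifted.
- tea_tin: Bystander: tin with a green and white wrapper, 58 mm diameter, 72 mm high, origin at its underside, behind the clear bin.
- ring_pack: Bystander: clear-wrapped ring cake with dark icing, 90 x 94 x 24 mm, origin at its underside, behind the card and rail on the right.
- butter_bar: Bystander: clear-wrapped pastry bar, 57 x 101 x 25 mm, origin at its underside, behind the card and rail.
Things that resemble listed ones, but are neither listed nor needed, are in the scene too. Of the things shaped like the part that bears clip_red_pivot, the red one is meant.

How it is judged (in metres and radians):
On the way:
1. the red clip, held by the fingers and squeezed open, is lifted clear above the parking rail (z of each of clip_red_tip_a, clip_red_tip_b in the frame of rail_top above 0.008 m and contact force between clip_red and the fingers above 2 N and value of joint clip_red_arm above 0.3 rad), for 0.2 s.
At the end, for the whole second after the job is handed in: Red clip held still in the fingers (over 2 N), open more than 0.5 rad; one jaw tip each side of the card, 5 mm or more from its mid plane, 8 mm or more below its edge, within 25 mm of the edge's middle, square within 0.3 rad; clip touches neither stand nor rail (0.3 N); stand upright (value of joint clip_red_arm above 0.5 rad and ((x of clip_red_tip_a in the frame of card_edge below -0.005 m and x of clip_red_tip_b in the frame of card_edge above 0.005 m) or (x of clip_red_tip_b in the frame of card_edge below -0.005 m and x of clip_red_tip_a in the frame of card_edge above 0.005 m)) and z of each of clip_red_tip_a, clip_red_tip_b in the frame of card_edge below -0.008 m and y of clip_red_tip_a in the frame of card_edge between -0.025 and 0.025 m and y of clip_red_tip_b in the frame of card_edge between -0.025 and 0.025 m and angle between the y axis of clip_red_pivot and the y axis of card_edge, either way round below 0.3 rad and contact force between clip_red and the fingers above 2 N and contact force between clip_red and card_stand below 0.3 N and contact force between clip_red and rail below 0.3 N and linear speed of clip_red below 0.03 m/s and angle between card_stand's own z axis and vertical below 0.05 rad); the arm keeps its last pose, push and grip.
It fails at once if the card stand is shifted by more than 10 mm (distance of any of card_edge, card_stand from where it was at the start of the episode above 0.01 m).
It fails at once if the blue clip is moved by more than 15 mm (distance of clip_blue_pivot from where it was at the start of the episode above 0.015 m).
It fails at once if another bystander (tin, ring cake, pastry bar) is moved by more than 20 mm (distance of any of tea_tin, ring_pack, butter_bar from where it was at the start of the episode above 0.02 m).
It fails at once if the red clip is dropped onto the counter (height (world z) of clip_red_pivot below 0.055 m).
It also fails if it takes over 42 s, if anything falls off the work surface, if the arm or the gripper's body presses on something with over 40 N, if the wrist force passes 120 N, or if a joint passes its speed limit or range.

## Working session

There is one attempt and no reset: what is moved stays moved. The work goes in short steps, Python scripts to look and compute and a tool call to move; the robot and the scene stay as the last step left them, time stands still between calls to the robot, and variables do not carry over. Pictures are saved under pics/ and viewed, at most 13 in all, crops included, and the job is handed in when it is done.

Besides the shell and the picture viewer there is one more tool, called after "Call:" as name(argument=value, ...) on one line, values as JSON. play_rows: Moves the arm, as the interface text tells. Its arguments: {"type":"object","properties":{"increments":{"type":"array"},"grip_force":{"type":"number"}},"required":["increments"]}

```bash
mkdir -p pics && cat > h.py <<'E'
import numpy as np, cv2
from workcell import telemetry, camera, calibration, workorder
def cal(n):
    c=calibration(n); f=200/np.tan(np.radians(c["vertical_fov"])/2)
    K=np.array([[f,0,c["cx"]],[0,f,c["cy"]],[0,0,1.]]); D=np.array([c["k1"],0,0,0,0.])
    return K,D,cv2.Rodrigues(np.array(c["rvec"],float))[0],np.array(c["tvec"],float)
def world(n,d):
    K,D,R,t=cal(n); v,u=np.mgrid[0:400,0:640]
    p=cv2.undistortPoints(np.stack([u,v],-1).reshape(-1,1,2).astype(float),K,D).reshape(400,640,2)
    P=np.dstack([p,np.ones((400,640))])*d[...,None]
    W=(P-t)@R; W[d<=0]=np.nan
    return W
def proj(n,X):
    K,D,R,t=cal(n); return cv2.projectPoints(np.array(X,float).reshape(-1,1,3),cv2.Rodrigues(R)[0],t,K,D)[0].reshape(-1,2)
E
python3 - <<'E'
from h import *
for n in("side","top"):
    i,d=camera(n); np.savez(f"{n}0.npz",i=i,d=d); cv2.imwrite(f"pics/{n}0.png",i[...,::-1])
    K,D,R,t=cal(n); print(n,K[0,0],-R.T@t,R[2],D[0])
print(telemetry.get_obs())
E
```

```text
side 363.8350239520796 [0.25368359 0.54465873 0.53975978] [ 0.39092127 -0.77079332 -0.50304893] -0.06897485051998663
top 487.87244813076046 [ 0.08999799 -0.00144773  1.34758127] [ 0.37031241 -0.09252818 -0.92428743] -0.10714144595943169
{'time': 0.1, 'q': array([ 7.42548357e+01,  5.00885960e+00,  1.00373154e+01,  9.51003262e+01,
       -2.54719258e-03,  8.99993684e+01]), 'qd': array([-0.04779242, -0.06094295,  0.20810479,  0.06852197,  0.05976486,
       -0.02152864]), 'joint_efforts': array([-7.19276159e-05, -5.21557474e+01,  4.65655339e+01,  1.58262067e-02,
       -3.91440744e-05, -6.48773749e-06]), 'ee_pos': array([0.14919926, 0.52914458, 0.2284302 ]), 'tcp_rot': array([-1.79928130e+02,  2.54639837e-03,  1.64255470e+02]), 'wrist_force': array([-0.46389165, -1.10607247,  0.41556242]), 'torque': array([ 0.02220709, -0.02339173,  0.00307181]), 'grasp_force': 0.0, 'opening': 0.08549957547183583}
```

View pics/side0.png

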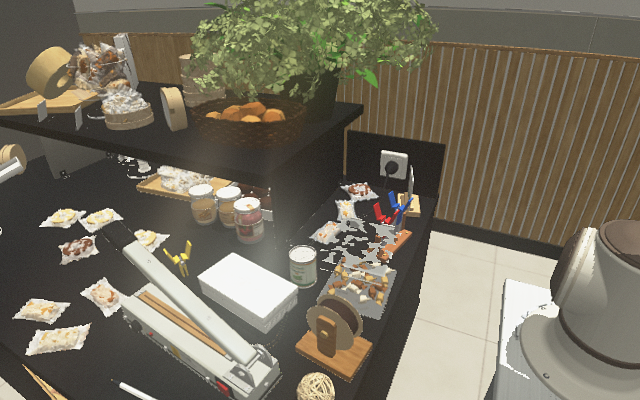

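View pics/top0.png

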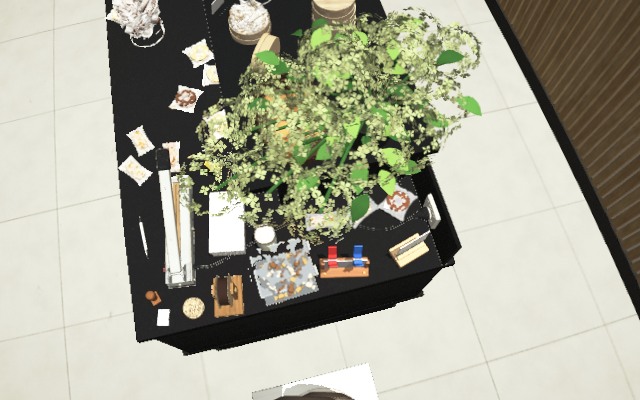

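The top view shows the red clip at about (333,256), blue at (358,256) on the rail at (344,267), and the card stand at about (410,248). In the side view the red clip is near (382,212), blue near (400,208), and the card stand behind them at about (410,195). The yellow clip in the side view, (180,258), is a decoy. I'll take a close crop and measure.

```bash
python3 - <<'E'
from h import *
a=np.load("top0.npz");i,d=a["i"],a["d"]; b=np.load("side0.npz")
c1=cv2.resize(i[205:285,300:460],None,fx=5,fy=5,interpolation=2); c2=cv2.resize(b["i"][165:250,340:450],(800,618),interpolation=2)[:600]
cv2.imwrite("pics/c1.png",c1[...,::-1]);cv2.imwrite("pics/c2.png",c2[...,::-1])
for n,z in(("top",a),("side",b)):
    W=world(n,z["d"]);np.save(n+"W.npy",W);I=z["i"].astype(int)
    r,g,bl=I[...,0],I[...,1],I[...,2]
    box=(W[...,0]>.2)&(W[...,0]<.8)&(abs(W[...,1])<.4)
    for nm,m in(("red",(r>120)&(g<60)&(bl<60)),("blue",(bl>120)&(r<60)),):
        m=m&box; 
        if m.sum(): print(n,nm,m.sum(),np.nanmedian(W[m],0).round(4),np.nanmin(W[m],0).round(3),np.nanmax(W[m],0).round(3))
    m=(W[...,2]>.13)&box
    # height map of obstacles
    for x in np.arange(.25,.8,.05):
        print(x.round(2),[ (round(float(np.nanmax(W[...,2][q])),2) if (q:=(abs(W[...,0]-x)<.025)&(abs(W[...,1]-y)<.025)).any() else None) for y in np.arange(.3,-.36,-.05)])
E
```

```text
top red 68 [ 0.4421 -0.1332  0.1059] [ 0.407 -0.145 -0.004] [ 0.49  -0.115  0.125]
top blue 68 [ 0.427  -0.197   0.1069] [ 0.386 -0.232 -0.002] [ 0.474 -0.179  0.125]
0.25 [-0.82, -0.83, -0.82, -0.82, -0.83, -0.82, -0.82, -0.83, -0.83, -0.83, -0.82, -0.83, -0.83, -0.82]
0.3 [-0.82, -0.82, -0.83, -0.82, -0.82, -0.82, -0.82, -0.82, -0.83, -0.83, -0.82, -0.82, -0.83, -0.82]
0.35 [0.01, 0.22, 0.07, 0.09, 0.12, 0.12, 0.12, 0.5, 0.51, 0.49, 0.02, 0.01, 0.01, 0.01]
0.4 [0.05, 0.06, 0.12, 0.12, 0.12, 0.5, 0.52, 0.54, 0.53, 0.53, 0.51, 0.06, 0.11, 0.12]
0.45 [0.06, 0.07, 0.11, 0.11, 0.5, 0.54, 0.54, 0.64, 0.64, 0.6, 0.59, 0.57, 0.56, 0.52]
0.5 [0.1, 0.09, 0.03, 0.51, 0.51, 0.54, 0.63, 0.65, 0.66, 0.65, 0.6, 0.6, 0.57, 0.55]
0.55 [0.11, 0.12, 0.05, 0.51, 0.52, 0.53, 0.62, 0.66, 0.66, 0.65, 0.66, 0.64, 0.56, 0.55]
0.6 [0.14, 0.14, 0.05, 0.5, 0.51, 0.54, 0.57, 0.64, 0.65, 0.66, 0.67, 0.65, 0.63, 0.62]
0.65 [0.16, 0.16, 0.06, 0.06, 0.5, 0.54, 0.58, 0.58, 0.65, 0.67, 0.67, 0.65, 0.65, 0.64]
0.7 [0.17, 0.18, 0.05, 0.06, 0.5, 0.5, 0.55, 0.56, 0.57, 0.64, 0.65, 0.63, 0.65, 0.64]
0.75 [0.17, 0.2, 0.05
[... 502 characters left out ...]

0.4 [0.05, 0.05, 0.12, 0.12, 0.12, 0.5, 0.51, 0.53, 0.53, 0.53, 0.5, 0.04, 0.11, 0.11]
0.45 [0.05, 0.08, 0.12, 0.11, 0.5, 0.53, 0.53, 0.53, 0.53, 0.53, 0.53, 0.53, 0.48, 0.48]
0.5 [0.1, 0.09, 0.46, 0.51, 0.51, 0.53, 0.45, 0.53, 0.53, 0.53, 0.39, 0.53, 0.52, 0.5]
0.55 [0.12, 0.12, 0.46, 0.52, 0.52, 0.53, 0.53, 0.53, 0.53, 0.53, 0.53, 0.53, 0.53, 0.53]
0.6 [0.13, 0.14, 0.05, 0.5, 0.5, 0.53, 0.53, 0.47, 0.53, 0.53, 0.52, 0.53, 0.52, 0.52]
0.65 [0.15, 0.16, 0.05, 0.05, 0.5, 0.53, 0.53, 0.47, 0.53, 0.53, 0.52, 0.53, 0.53, 0.51]
0.7 [0.17, 0.18, 0.0, 0.05, 0.5, 0.5, 0.53, 0.53, 0.53, 0.5, 0.5, 0.53, 0.41, 0.41]
0.75 [0.05, 0.2, 0.05, 0.0, 0.08, 0.46, 0.5, 0.53, 0.52, 0.53, 0.52, 0.52, 0.53, 0.53]
```

View pics/c1.png

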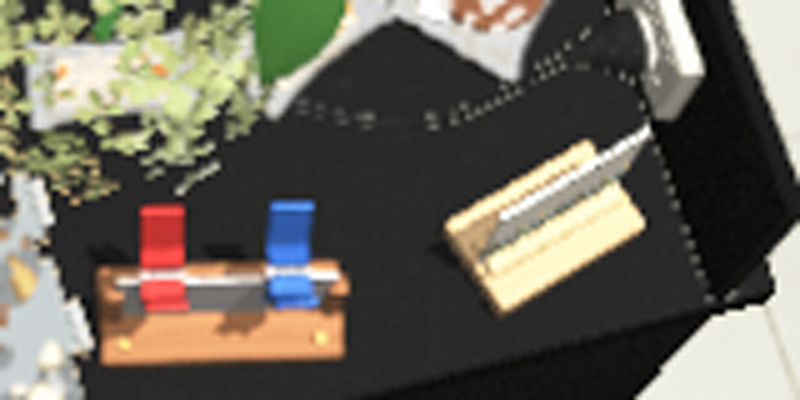

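View pics/c2.png

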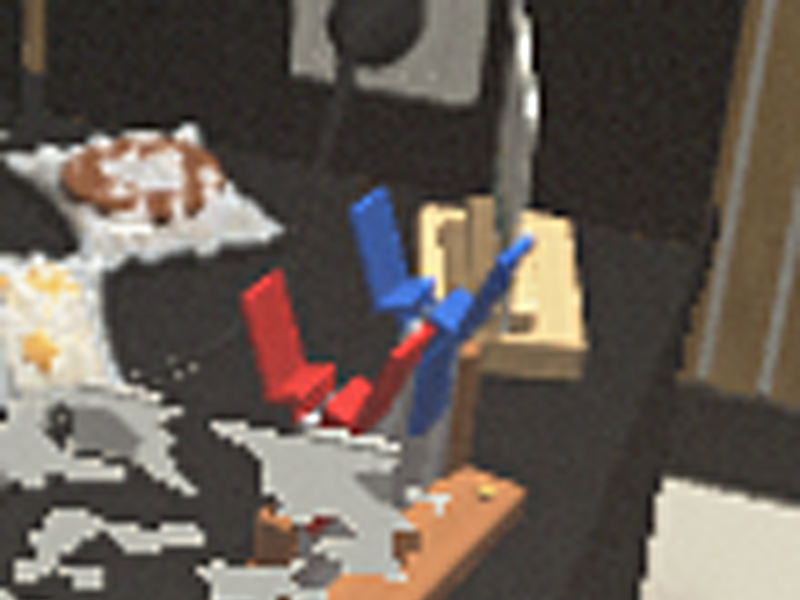

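The crops confirm it: the red clip is on the left half of the rail, with handles at crop c1 (163,255). Blue is on the right half at (292,250), and the card's top edge runs from about (503,213) to (650,130).

```bash
cat >> h.py <<'E'
def ray(n,uv,z):
    K,D,R,t=cal(n); p=cv2.undistortPoints(np.array(uv,float).reshape(-1,1,2),K,D).reshape(-1,2)
    c=-R.T@t; v=np.c_[p,np.ones(len(p))]@R
    return c+v*((z-c[2])/v[:,2])[:,None]
E
python3 - <<'E'
from h import *
W=np.load("topW.npy"); S=np.load("sideW.npy"); I=np.load("top0.npz")["i"]
cr=lambda x,y:(300+(x+.5)/5-.5,205+(y+.5)/5-.5)
P=ray("top",[cr(117,282),cr(338,275)],.08); print("rail ray",P.round(4),np.linalg.norm(P[1]-P[0]),np.degrees(np.arctan2(*(P[0]-P[1])[[0,1]])))
P=ray("top",[cr(503,213),cr(650,130)],.11); print("card ray",P.round(4),np.linalg.norm(P[1]-P[0]))
for nm,V in(("top",W),("side",S)):
  def fit(lab,m):
    Q=V[m]
    if len(Q)<4: print(nm,lab,len(Q));return
    c=Q[:,:2].mean(0);u=np.linalg.svd(Q[:,:2]-c)[2][0]; s=(Q[:,:2]-c)@u
    print(nm,lab,len(Q),c.round(4),"dir",u.round(3),"ends",(c+u*s.min()).round(4),(c+u*s.max()).round(4),"z",np.median(Q[:,2]).round(4),"resid",np.std((Q[:,:2]-c)@[-u[1],u[0]]).round(4))
  X,Y,Z=V[...,0],V[...,1],V[...,2]
  fit("card",(X>.33)&(X<.50)&(Y<-.24)&(Y>-.42)&(Z>.07)&(Z<.116))
  fit("cardtop",(X>.33)&(X<.50)&(Y<-.24)&(Y>-.42)&(Z>.100)&(Z<.116))
  I2=np.load(nm+"0.npz")["i"].astype(int)
  gray=I2.max(2)-I2.min(2)<40
  fit("rail",(X>.36)&(X<.47)&(Y<-.08)&(Y>-.25)&(Z>.06)&(Z<.086)&gray)
  r,g,b=I2[...,0],I2[...,1],I2[...,2]
  for lab,m in(("red",(r>90)&(g<60)&(b<60)),("blue",(b>90)&(r<60))):
    m=m&(X>.36)&(X<.48)&(Y<-.09)&(Y>-.25)&(Z>.08)
    Q=V[m]; a=Q[:,2]>.113
    lo=np.median(Q[:,0]); 
    print(nm,lab,len(Q),"y 5/95",np.percentile(Q[:,1],[3,50,97]).round(4),"x",np.percentile(Q[:,0],[3,97]).round(4)); print(Q[np.argsort(Q[:,0])][::6].round(3).tolist())
# overhang lower bounds: front-most x for each z band
U=np.r_[W.reshape(-1,3),S.reshape(-1,3)]; U=U[~np.isnan(U[:,0])]
for z in np.arange(.05,.7,.05):
  print(z.round(2),[ (round(float(np.percentile(U[q][:,0],1)),2),int(q.sum())) if (q:=(abs(U[:,2]-z)<.025)&(U[:,0]>.2)&(U[:,0]<.8)&(abs(U[:,1]-y)<.025)).sum()>3 else 0 for y in np.arange(.3,-.46,-.05)])
E
```

```text
rail ray [[ 0.4281 -0.1049  0.08  ]
 [ 0.4027 -0.221   0.08  ]] 0.1188909284241757 12.322448247756729
card ray [[ 0.4063 -0.3105  0.11  ]
 [ 0.4311 -0.4021  0.11  ]] 0.09490809437143398
top card 290 [ 0.455  -0.3785] dir [-0.768  0.64 ] ends [ 0.5008 -0.4166] [ 0.3895 -0.324 ] z 0.0961 resid 0.0156
top cardtop 106 [ 0.4487 -0.3786] dir [-0.729  0.685] ends [ 0.4955 -0.4226] [ 0.3895 -0.323 ] z 0.1057 resid 0.0125
top rail 77 [ 0.4138 -0.1628] dir [0.221 0.975] ends [ 0.3999 -0.2241] [ 0.427  -0.1049] z 0.075 resid 0.0019
top red 56 y 5/95 [-0.1432 -0.1332 -0.1238] x [0.4351 0.4472]
[[0.407, -0.115, 0.107], [0.437, -0.131, 0.104], [0.438, -0.129, 0.104], [0.439, -0.132, 0.105], [0.44, -0.143, 0.112], [0.442, -0.13, 0.109], [0.442, -0.133, 0.113], [0.444, -0.127, 0.114], [0.445, -0.125, 0.11], [0.448, -0.145, 0.122]]
top blue 62 y 5/95 [-0.2078 -0.1965 -0.1822] x [0.391  0.4327]
[[0.386, -0.179, 0.124], [0.394, -0.183, 0.101], [0.423, -0.194, 0.1], [0.424, -0.194, 0.103], [0.425, -0.196, 0.109], [0.426, -0.189, 0.102], [0.427, -0.189, 0.108], [0.428, -0.198, 0.107], [0.43, -0.203, 0.11
[... 2757 characters left out ...]
02), (0.45, 409), (0.48, 579), (0.46, 580), (0.48, 570), (0.53, 397), (0.54, 377)]
0.5 [0, 0, 0, (0.49, 748), (0.48, 1121), (0.43, 2159), (0.41, 1250), (0.36, 2660), (0.36, 2194), (0.37, 1904), (0.4, 846), (0.44, 1003), (0.46, 545), (0.46, 840), (0.51, 533), (0.55, 521)]
0.55 [0, 0, 0, 0, 0, (0.44, 397), (0.45, 810), (0.4, 1073), (0.39, 1059), (0.43, 844), (0.43, 632), (0.44, 886), (0.47, 732), (0.49, 521), (0.6, 281), (0.66, 211)]
0.6 [0, 0, 0, 0, 0, 0, (0.49, 125), (0.45, 328), (0.45, 280), (0.47, 831), (0.46, 833), (0.49, 795), (0.6, 267), (0.61, 190), (0.66, 35), 0]
0.65 [0, 0, 0, 0, 0, 0, 0, (0.47, 376), (0.47, 511), (0.51, 553), (0.56, 336), (0.57, 118), (0.62, 173), (0.64, 122), 0, 0]
```

```bash
cat >> h.py <<'E'
from scipy.spatial.transform import Rotation as Ro
def inc(target,yaw,o=None):
    o=o or telemetry.get_obs(); R=Ro.from_euler("xyz",o["tcp_rot"],degrees=True)
    print("shift mm",(R.inv().apply(np.array(target)-o["ee_pos"])*1e3).round(1),"turn",(R.inv()*Ro.from_euler("xyz",[180,0,yaw],degrees=True)).as_rotvec(degrees=True).round(2))
E
python3 - <<'E'
from h import *
I=[];
for nm in("top","side"):
    V=np.load(nm+"W.npy");X,Y,Z=V[...,0],V[...,1],V[...,2]
    ed=np.array([.4187,-.3563]);u=np.array([-.26,.966]);n=np.array([.966,.26])
    dx=(V[...,:2]-ed)@n; dy=(V[...,:2]-ed)@u
    m=(abs(dx)<.012)&(abs(dy)<.052)&(Z>.05)&(Z<.118)
    Q=V[m];print(nm,"card pts",len(Q),"z top",np.percentile(Q[:,2],99).round(3))
    Pf=np.polyfit(dy[m],dx[m],1);print(" dx fit slope,off",Pf.round(4),"dy",np.percentile(dy[m],[1,99]).round(4))
    f=(abs(dx)<.045)&(abs(dy)<.07)&(Z>.015)&(Z<.04);print(" foot",f.sum(),"dx",np.percentile(dx[f],[2,98]).round(3),"dy",np.percentile(dy[f],[2,98]).round(3))
    w=(dy<-.056)&(dy>-.12)&(abs(dx)<.25)&(Z>.03)&(Z<.4);Q=V[w]
    for x0 in np.arange(.3,.56,.04):
        q=Q[abs(Q[:,0]-x0)<.02]
        if len(q): print("  wall x",x0.round(2),len(q),"ymax",np.percentile(q[:,1],95).round(3),"zmax",q[:,2].max().round(3))
    b=(X>.3)&(X<.5)&(Y>-.09)&(Y<.12)&(Z>.1)&(Z<.3);print(" bin zmax",np.percentile(Z[b],99))
# overlay
im={n:np.load(n+"0.npz")["i"][...,::-1].copy() for n in("top","side")}
piv=np.array([.4222,-.1317]);rx=np.array([.977,-.214]);ry=np.array([.214,.977])
pts=[(*(piv+a*rx+c*ry),h) for a,h in((-.028,.123),(.028,.123),(0,.09)) for c in(-.011,.011)]
cp=[(*(ed+c*u),.11) for c in(-.048,0,.048)]
o=[]
for n,(r0,r1,c0,c1) in{"top":(215,285,310,440),"side":(165,250,340,450)}.items():
    k=6 if n=="top" else 5
    g=cv2.resize(im[n][r0:r1,c0:c1],None,fx=k,fy=k,interpolation=0)
    for j,p in enumerate(proj(n,pts+cp)): cv2.circle(g,tuple(int(v) for v in((p-[c0,r0]+.5)*k)),2,(0,255,0) if j<6 else (255,0,255),-1)
    o.append(g)
w=max(g.shape[1] for g in o)
v=np.vstack([np.pad(g,((0,0),(0,w-g.shape[1]),(0,0))) for g in o]);v=v[:,:800];h=v.shape[0];cv2.imwrite("pics/ov.png",cv2.resize(v,None,fx=600/h,fy=600/h))
inc([.42,-.13,.23],77.7)
E
```

```text
top card pts 172 z top 0.114
 dx fit slope,off [-0.0145 -0.0024] dy [-0.0466  0.0498]
 foot 494 dx [-0.029  0.027] dy [-0.045  0.051]
  wall x 0.34 104 ymax -0.435 zmax 0.175
  wall x 0.38 312 ymax -0.435 zmax 0.176
  wall x 0.42 300 ymax -0.435 zmax 0.179
  wall x 0.46 376 ymax -0.409 zmax 0.174
  wall x 0.5 352 ymax -0.401 zmax 0.176
  wall x 0.54 251 ymax -0.427 zmax 0.175
 bin zmax 0.11970680244787323
side card pts 113 z top 0.113
 dx fit slope,off [-0.0304  0.0005] dy [-0.0461  0.0499]
 foot 304 dx [-0.03   0.028] dy [-0.046  0.05 ]
  wall x 0.34 127 ymax -0.435 zmax 0.172
  wall x 0.38 670 ymax -0.435 zmax 0.172
  wall x 0.42 565 ymax -0.435 zmax 0.172
  wall x 0.46 659 ymax -0.423 zmax 0.171
  wall x 0.5 529 ymax -0.402 zmax 0.174
  wall x 0.54 555 ymax -0.426 zmax 0.174
 bin zmax 0.11709333163111296
shift mm [-439.5 -560.9   -0.8] turn [-6.000e-02  6.000e-02  8.656e+01]
```

View pics/ov.png

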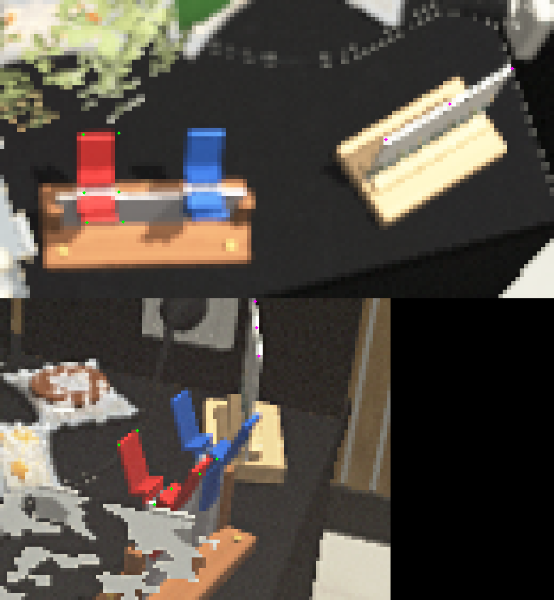

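The overlay dots land on the red handles and the card edge to within a pixel. Next: traverse above the red clip.

Call:
play_rows(increments=[[[-12,-16,0],[0,0,2],0],[[-37,-47,0],[0,0,7],0],[[-61,-78,0],[0,0,12],0],[[-86,-109,0],[0,0,17],0],[[-110,-140,0],[0,0,22],0],[[-134,-171,0],[0,0,26],0],[[-159,-203,0],[0,0,31],0],[[-183,-234,0],[0,0,36],0],[[-208,-265,0],[0,0,41],0],[[-232,-296,0],[0,0,46],0],[[-256,-327,0],[0,0,50],0],[[-281,-358,0],[0,0,55],0],[[-305,-390,0],[0,0,60],0],[[-330,-421,0],[0,0,65],0],[[-354,-452,0],[0,0,70],0],[[-378,-483,0],[0,0,74],0],[[-403,-514,0],[0,0,79],0],[[-425,-545,0],[0,0,83.5],0],[[-439,-561,0],[0,0,86.6],0],[[-439,-561,0],[0,0,86.6],0]], grip_force=25)

```text
time: 2.1
ee_pos: [0.4199, -0.1317, 0.2281]
tcp_rot: [-179.9, 0.0, 77.4]
wrist_force: [-0.8, -0.6, 0.4]
opening: 0.0853
grasp_force: 0.0
```

```bash
python3 - <<'E'
from h import *
o=telemetry.get_obs();print(o["time"],o["ee_pos"],o["tcp_rot"],o["q"].round(1),o["wrist_force"].round(1))
inc([.4225,-.131,.115],77.7,o)
E
```

```text
2.1 [ 0.41991475 -0.13172168  0.22810473] [-1.79911399e+02  1.16311469e-02  7.74036791e+01] [-17.4  -9.9  -4.4  95.6  -0.   85.2] [-0.8 -0.6  0.4]
shift mm [  1.3   2.5 113.1] turn [-0.09  0.01 -0.3 ]
```

Call:
play_rows(increments=[[[1,2.5,20],[0,0,-0.3],0],[[1,2.5,40],[0,0,-0.3],0],[[1,2.5,60],[0,0,-0.3],0],[[1,2.5,78],[0,0,-0.3],0],[[1,2.5,92],[0,0,-0.3],0],[[1,2.5,103],[0,0,-0.3],0],[[1,2.5,110],[0,0,-0.3],0],[[1,2.5,113],[0,0,-0.3],0],[[1,2.5,113],[0,0,-0.3],0],[[1,2.5,113],[0,0,-0.3],0]])

```text
time: 3.1
ee_pos: [0.4225, -0.1294, 0.1167]
tcp_rot: [180.0, 0.0, 78.0]
wrist_force: [-0.5, 0.8, 0.0]
opening: 0.0852
grasp_force: 0.0
```

```bash
python3 - <<'E'
from h import *
A,d=camera("side");B,e=camera("top")
g=[cv2.resize(A[130:250,340:470],(520,480)),cv2.resize(B[180:300,290:360],(280,480))]
cv2.imwrite("pics/pre.png",np.hstack(g)[...,::-1])
o=telemetry.get_obs();print(o["ee_pos"],o["wrist_force"].round(1))
E
```

```text
[ 0.42248967 -0.1293747   0.11665221] [ 0.3  0.2 -0.1]
```

View pics/pre.png

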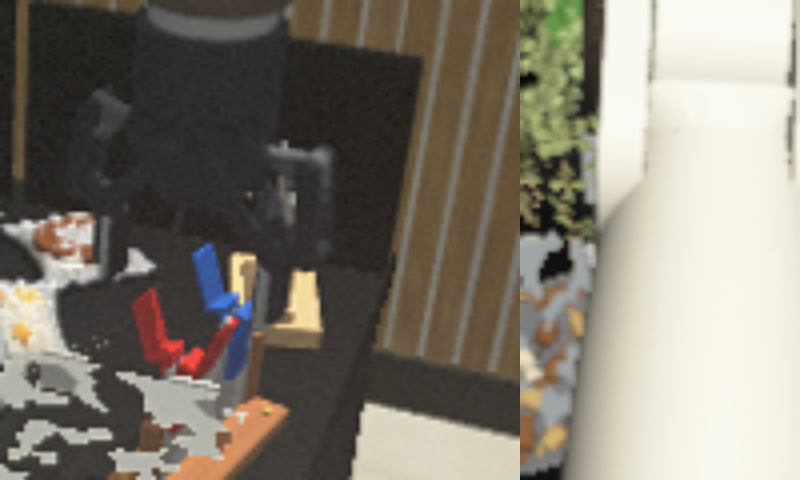

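The side view shows the gripper at crop (210,150), behind and above where I expected it relative to the red clip. I'll check its depth before closing.

```bash
python3 - <<'E'
from h import *
A,d=camera("side");W=world("side",d);S=np.load("sideW.npy");d0=np.load("side0.npz")["d"]
o=telemetry.get_obs();print("tcp px",proj("side",[o["ee_pos"],[.4225,-.131,.085]]).round(0))
for c in [(105,230),(105,190),(310,240),(310,200),(320,160),(210,150),(210,20),(160,335),(255,300),(215,290)]:
    u,v=340+c[0]//4,130+c[1]//4; print((u,v),W[v,u].round(3),A[v,u],"before",S[v,u].round(3))
n=(abs(d-d0)>.02)&(d>0)&(d0>0)
Q=W[n];
for z in np.arange(.08,.4,.03):
    q=Q[abs(Q[:,2]-z)<.015]
    if len(q): print(z.round(2),len(q),np.percentile(q,[2,50,98],axis=0).round(3).tolist())
E
```

```text
tcp px [[386. 211.]
 [385. 222.]]
(366, 187) [ 0.471 -0.129  0.165] [106 107 106] before [ 0.555 -0.386  0.022]
(366, 177) [ 0.472 -0.126  0.19 ] [50 47 47] before [ 0.573 -0.437  0.028]
(417, 190) [ 0.358 -0.103  0.196] [50 48 45] before [ 0.412 -0.439  0.018]
(417, 180) [ 0.361 -0.103  0.218] [48 46 42] before [ 0.416 -0.44   0.05 ]
(420, 170) [ 0.359 -0.113  0.235] [108 109 108] before [ 0.412 -0.44   0.084]
(392, 167) [ 0.415 -0.113  0.231] [51 49 48] before [ 0.484 -0.396  0.098]
(392, 135) [ 0.417 -0.099  0.302] [101 100  99] before [ 0.784 -1.544 -0.231]
(380, 213) [ 0.438 -0.139  0.101] [183  58  56] before [ 0.438 -0.14   0.1  ]
(403, 205) [ 0.384 -0.112  0.15 ] [72 67 60] before [ 0.401 -0.202  0.097]
(393, 202) [ 0.425 -0.198  0.102] [ 62  90 157] before [ 0.425 -0.197  0.102]
0.08 81 [[0.07, -1.563, 0.065], [2.484, -0.932, 0.083], [3.622, 0.176, 0.095]]
0.11 492 [[0.069, -1.557, 0.096], [0.091, 0.172, 0.113], [3.586, 0.191, 0.125]]
0.14 1470 [[0.047, -1.532, 0.126], [0.091, 0.183, 0.144], [2.687, 0.2, 0.155]]
0.17 2648 [[0.036, -0.909, 0.156], [0.091, 0.183, 0.171], [0.534, 0.204, 0.185]]
0.2 3897 [[0.048, -0.847, 0.186], [0.096, 0.166, 0.201], [0.5, 0.199, 0.214]]
0.23 3154 [[0.056, -0.96, 0.215], [0.082, 0.145, 0.226], [2.529, 0.185, 0.244]]
0.26 1467 [[0.062, -1.545, 0.246], [0.074, 0.133, 0.258], [3.587, 0.169, 0.274]]
0.29 848 [[0.067, -1.541, 0.276], [0.413, -0.099, 0.287], [3.614, 0.148, 0.303]]
0.32 721 [[0.385, -1.55, 0.307], [0.422, -0.097, 0.321], [3.619, -0.088, 0.334]]
0.35 897 [[0.381, -1.551, 0.336], [0.423, -0.098, 0.351], [3.615, -0.087, 0.364]]
0.38 971 [[0.368, -1.548, 0.366], [0.419, -0.097, 0.382], [3.615, -0.075, 0.395]]
```

```bash
python3 - <<'E'
from h import *
A,d=camera("side");W=world("side",d);d0=np.load("side0.npz")["d"]
n=(abs(d-d0)>.02)&(d>0);c=np.array([.4225,-.1294]);rx=np.array([.977,-.214]);ry=np.array([.214,.977])
dx=(W[...,:2]-c)@rx;dy=(W[...,:2]-c)@ry
n&=(abs(dx)<.1)&(abs(dy)<.1)
for z in np.arange(.09,.30,.01):
    m=n&(abs(W[...,2]-z)<.005)
    if m.sum()>2: 
        h=np.histogram(dx[m],np.arange(-.08,.081,.01))[0]; print(z.round(2),m.sum(),"dx",dx[m].min().round(3),dx[m].max().round(3),"dy",np.median(dy[m]).round(3),h)
g=cv2.resize(A[160:235,350:440],(720,600),interpolation=2);cv2.imwrite("pics/pre2.png",cv2.convertScaleAbs(g[...,::-1],alpha=2))
E
```

```text
0.13 7 dx -0.049 0.046 dy 0.005 [0 0 0 3 0 0 0 0 0 0 0 0 4 0 0 0]
0.14 50 dx -0.053 0.057 dy 0.008 [ 0  0  5 17  0  0  0  0  0  0  0  0 24  4  0  0]
0.15 80 dx -0.056 0.058 dy 0.007 [ 0  0 21 20  0  0  0  0  0  0  0  0 31  8  0  0]
0.16 79 dx -0.057 0.058 dy 0.007 [ 0  0 22 18  0  0  0  0  0  0  0  0 30  9  0  0]
0.17 72 dx -0.058 0.058 dy 0.008 [ 0  0 14 18  0  0  0  0  0  0  0  0 31  9  0  0]
0.18 119 dx -0.074 0.074 dy 0.011 [ 9  7 34 21  3  0  0  0  0  0  0  0 16 11 15  3]
0.19 220 dx -0.074 0.074 dy 0.01 [27 28 10 43 16  3  1  4  1  2  0  9 14 13 39 10]
0.2 274 dx -0.072 0.073 dy 0.012 [14 26  0 26 51 24 14 17 19 17 13 18  1  0 29  5]
0.21 219 dx -0.072 0.072 dy 0.012 [18 30  1  0 23 25 13 12 18 20 15  7  0  7 25  5]
0.22 264 dx -0.07 0.071 dy 0.012 [ 0 41 13  7 20 31 26 11 25 19 13 12  0 25 18  3]
0.23 343 dx -0.069 0.068 dy 0.011 [ 0 44 19 27 31 23 28 25 20 28 19 20 18 28 13  0]
0.24 165 dx -0.067 0.066 dy 0.009 [ 0 24 10  2 38 21 11  5  4  1  3  7  3 17 19  0]
0.25 111 dx -0.037 0.027 dy 0.03 [ 0  0  0  0 33 21 17 13 16  7  4  0  0  0  0  0]
0.26 180 dx -0.038 0.028 dy 0.032 [ 0  0  0  0 47 33 29 26 17 18 10  0  0  0  0  0]
0.27 187 dx -0.038 0.03 dy 0.032 [ 0  0  0  0 45 35 27 27 21 19 12  1  0  0  0  0]
0.28 190 dx -0.037 0.033 dy 0.032 [ 0  0  0  0 44 36 31 24 26 15 10  4  0  0  0  0]
0.29 261 dx -0.038 0.036 dy 0.028 [ 0  0  0  0 61 50 40 33 26 24 19  8  0  0  0  0]
```

View pics/pre2.png

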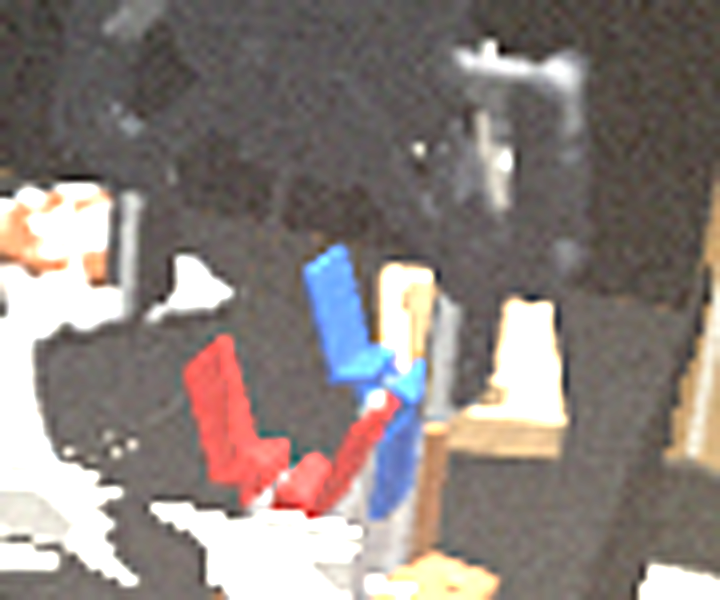

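```bash
python3 - <<'E'
from h import *
c=np.array([.4225,-.1294]);rx=np.array([.977,-.214]);ry=np.array([.214,.977])
for z in(.098,.111,.12,.13): print(z,((proj("side",[(*(c+a*rx+.0*ry),z) for a in(-.05,.05)])-[350,160]+.5)*8).round(0).tolist())
inc([.4222,-.1312,.103],77.7)
E
```

```text
0.098 [[450.0, 528.0], [133.0, 409.0]]
0.111 [[455.0, 487.0], [136.0, 370.0]]
0.12 [[459.0, 459.0], [138.0, 343.0]]
0.13 [[463.0, 427.0], [139.0, 313.0]]
shift mm [-1.8  0.2 13.5] turn [0.04 0.   0.25]
```

The fingertips sit about 13 mm higher than the nominal geometry gives, roughly level with the handle tops. I'll lower 16 mm, then close gradually.

Call:
play_rows(increments=[[[-1.5,0,5],[0,0,0.2],0],[[-1.5,0,11],[0,0,0.2],0],[[-1.5,0,16],[0,0,0.2],0],[[-1.5,0,16],[0,0,0.2],0.15],[[-1.5,0,16],[0,0,0.2],0.2],[[-1.5,0,16],[0,0,0.2],0.25],[[-1.5,0,16],[0,0,0.2],0.25],[[-1.5,0,16],[0,0,0.2],0.25]])

```text
time: 4.1
ee_pos: [0.422, -0.1308, 0.1003]
tcp_rot: [180.0, 0.0, 77.8]
wrist_force: [-0.2, -0.4, -0.0]
opening: 0.064
grasp_force: 0.0
```

```bash
python3 - <<'E'
from h import *
o=telemetry.get_obs();print(o["ee_pos"],o["wrist_force"].round(1),o["opening"])
A,d=camera("side");W=world("side",d);d0=np.load("side0.npz")["d"]
n=(abs(d-d0)>.02)&(d>0);c=o["ee_pos"][:2];rx=np.array([.977,-.214]);ry=np.array([.214,.977])
dx=(W[...,:2]-c)@rx;dy=(W[...,:2]-c)@ry
n&=(abs(dx)<.1)&(abs(dy)<.1)
for z in np.arange(.07,.16,.005):
    m=n&(abs(W[...,2]-z)<.0025)
    if m.sum()>0: print(z.round(3),m.sum(),dx[m].min().round(3),dx[m].max().round(3),np.median(dy[m]).round(3))
g=cv2.resize(A[160:235,350:440],(720,600),interpolation=2);cv2.imwrite("pics/pre3.png",cv2.convertScaleAbs(g[...,::-1],alpha=2))
E
```

```text
[ 0.42199356 -0.13075187  0.10026108] [-0.2 -0.4 -0. ] 0.06404025773681933
0.095 1 0.015 0.015 -0.0
0.11 8 -0.037 0.038 0.009
0.115 18 -0.061 0.039 0.01
0.12 30 -0.045 0.046 0.009
0.125 37 -0.045 0.045 0.007
0.13 36 -0.045 0.046 0.007
0.135 38 -0.045 0.046 0.007
0.14 37 -0.046 0.047 0.008
0.145 42 -0.045 0.047 0.008
0.15 25 -0.051 0.051 0.007
0.155 51 -0.059 0.06 0.012
```

View pics/pre3.png

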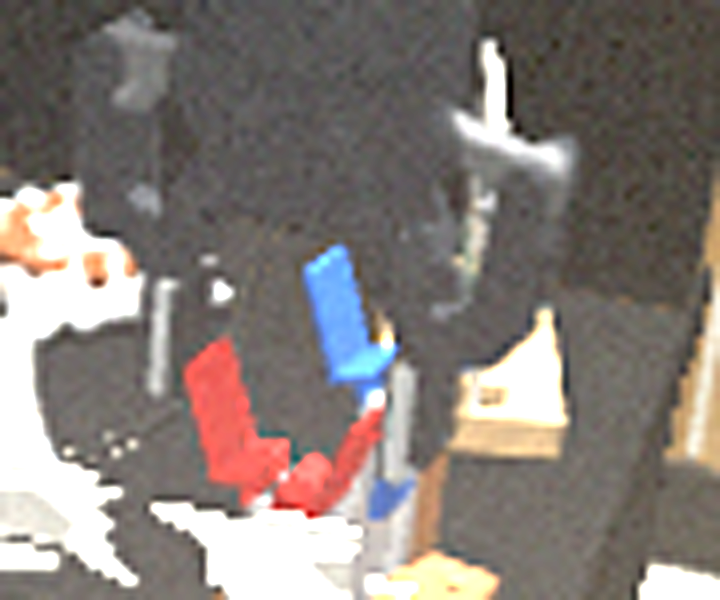

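The fingers now straddle the red handles evenly, with the grey pads at crop (160,335) and (400,420). Squeeze in small steps, then look at the opening.

Call:
play_rows(increments=[[[0,0,3],[0,0,0],0.28],[[0,0,3],[0,0,0],0.34],[[0,0,3],[0,0,0],0.4],[[0,0,3],[0,0,0],0.46],[[0,0,3],[0,0,0],0.52],[[0,0,3],[0,0,0],0.58],[[0,0,3],[0,0,0],0.64],[[0,0,3],[0,0,0],0.7],[[0,0,3],[0,0,0],0.76],[[0,0,3],[0,0,0],0.82],[[0,0,3],[0,0,0],0.82],[[0,0,3],[0,0,0],0.82],[[0,0,3],[0,0,0],0.82]], grip_force=25)

```text
time: 5.45
ee_pos: [0.4236, -0.1312, 0.0993]
tcp_rot: [179.7, 0.0, 77.8]
wrist_force: [1.6, -0.4, 12.5]
opening: 0.0255
grasp_force: 24.0
```

Opening is 25.5 mm at 24 N, so the clip is at its stop. Lift.

Call:
play_rows(increments=[[[0,0,-2],[0,0,0],0.85],[[0,0,-5],[0,0,0],0.85],[[0,0,-10],[0,0,0],0.85],[[0,0,-16],[0,0,0],0.85],[[0,0,-23],[0,0,0],0.85],[[0,0,-31],[0,0,0],0.85],[[0,0,-40],[0,0,0],0.85],[[0,0,-50],[0,0,0],0.85],[[0,0,-60],[0,0,0],0.85],[[0,0,-70],[0,0,0],0.85],[[0,0,-80],[0,0,0],0.85],[[0,0,-88],[0,0,0],0.85],[[0,0,-94],[0,0,0],0.85],[[0,0,-97],[0,0,0],0.85],[[0,0,-97],[0,0,0],0.85],[[0,0,-97],[0,0,0],0.85],[[0,0,-97],[0,0,0],0.85]], grip_force=25)

```text
time: 7.15
ee_pos: [0.4217, -0.1307, 0.1937]
tcp_rot: [-180.0, -0.0, 77.8]
wrist_force: [-0.0, -0.0, 0.0]
opening: 0.0251
grasp_force: 24.6
```

```bash
python3 - <<'E'
from h import *
o=telemetry.get_obs();print(o["ee_pos"],o["wrist_force"].round(1),o["opening"])
A,d=camera("side");W=world("side",d);np.savez("lift.npz",i=A,d=d)
I=A.astype(int);c=o["ee_pos"][:2];rx=np.array([.977,-.214]);ry=np.array([.214,.977])
m=(I[...,0]>70)&(I[...,1]<.5*I[...,0])&(I[...,2]<.5*I[...,0])&(np.linalg.norm(W[...,:2]-c,axis=2)<.06)&(W[...,2]>.1)
dx=(W[...,:2]-c)@rx;dy=(W[...,:2]-c)@ry
for z in np.arange(.12,.25,.005):
    q=m&(abs(W[...,2]-z)<.0025)
    if q.any(): print(z.round(3),q.sum(),dx[q].min().round(3),dx[q].max().round(3),"dy",dy[q].min().round(3),dy[q].max().round(3))
v,u=np.where(m);print(u.min(),u.max(),v.min(),v.max())
g=cv2.resize(A[130:220,340:448],(720,600),interpolation=2);cv2.imwrite("pics/lift.png",cv2.convertScaleAbs(g[...,::-1],alpha=1.7))
inc([.417,-.3543,.2],105.1)
E
```

```text
[ 0.42172312 -0.13068741  0.19367484] [-0. -0.  0.] 0.025096879574551683
0.15 12 -0.017 0.016 dy -0.009 0.014
0.155 18 -0.015 0.016 dy -0.007 0.013
0.16 22 -0.014 0.013 dy -0.008 0.014
0.165 22 -0.011 0.012 dy -0.007 0.014
0.17 20 -0.011 0.009 dy -0.008 0.015
0.175 23 -0.008 0.01 dy -0.008 0.014
0.18 8 -0.007 0.008 dy -0.004 0.011
0.185 8 -0.004 0.005 dy 0.002 0.013
0.19 18 -0.013 0.012 dy 0.008 0.014
0.195 52 -0.013 0.013 dy -0.007 0.014
0.2 17 -0.012 0.012 dy -0.008 0.014
0.205 16 -0.011 0.013 dy -0.004 0.013
0.21 16 -0.012 0.012 dy -0.005 0.014
0.215 16 -0.011 0.013 dy -0.003 0.014
0.22 17 -0.01 0.014 dy -0.008 0.013
0.225 21 -0.012 0.013 dy -0.008 0.014
378 396 163 202
shift mm [-219.5   42.8   -6.4] turn [-4.000e-02 -1.000e-02 -2.735e+01]
```

View pics/lift.png

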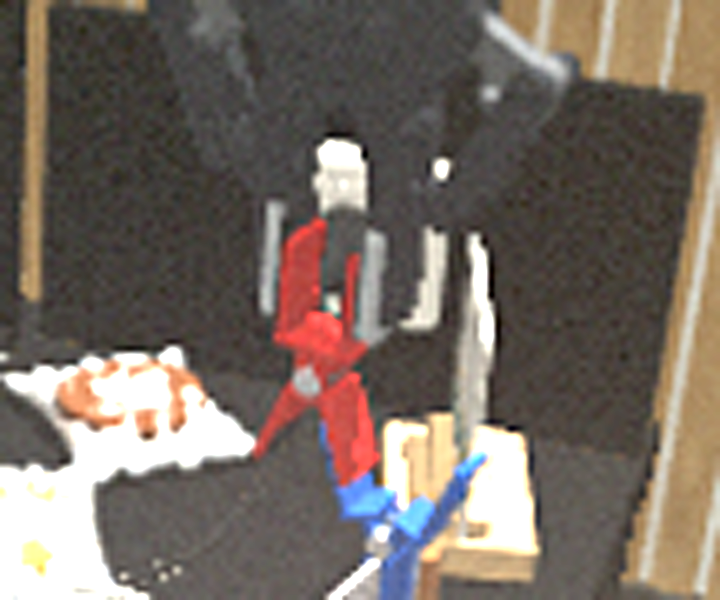

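The clip is held squeezed and upright, barrel at crop (305,380) and jaws splayed, centred on the TCP to about 3 mm. Now move over the card.

Call:
play_rows(increments=[[[-2,0,-5],[0,0,0],0.85],[[-8,1.5,-11],[0,0,-1],0.85],[[-20,4,-11],[0,0,-2.5],0.85],[[-36,7,-11],[0,0,-4.5],0.85],[[-55,11,-11],[0,0,-7],0.85],[[-76,15,-11],[0,0,-9.5],0.85],[[-98,19.5,-11],[0,0,-12.5],0.85],[[-120,24,-11],[0,0,-15],0.85],[[-142,28,-11],[0,0,-18],0.85],[[-164,32.5,-11],[0,0,-20.5],0.85],[[-184,36.5,-11],[0,0,-23],0.85],[[-201,40,-11],[0,0,-25.5],0.85],[[-213,42,-11],[0,0,-27],0.85],[[-220,43.5,-11],[0,0,-27.8],0.85],[[-222,44,-11],[0,0,-28],0.85],[[-222,44,-11],[0,0,-28],0.85],[[-222,44,-11],[0,0,-28],0.85],[[-222,44,-11],[0,0,-28],0.85]])

```text
time: 9.0
ee_pos: [0.4179, -0.3566, 0.2053]
tcp_rot: [180.0, 0.0, 105.8]
wrist_force: [0.0, -0.8, -0.6]
opening: 0.0255
grasp_force: 24.6
```

```bash
cat > chk.py <<'E'
from h import *
o=telemetry.get_obs();print(o["time"],o["ee_pos"],o["tcp_rot"].round(1),o["wrist_force"].round(1),o["opening"],o["grasp_force"])
A,d=camera("side");W=world("side",d);I=A.astype(int)
ed=np.array([.417,-.3543]);u=np.array([-.272,.962]);n=np.array([.962,.272])
dx=(W[...,:2]-ed)@n;dy=(W[...,:2]-ed)@u;Z=W[...,2]
m=(I[...,0]>60)&(I[...,1]<.5*I[...,0])&(I[...,2]<.5*I[...,0])&(abs(dx)<.04)&(abs(dy)<.04)&(Z>.07)
for z in np.arange(.08,.22,.01):
    q=m&(abs(Z-z)<.005)
    if q.any(): print(z.round(3),q.sum(),dx[q].min().round(3),dx[q].max().round(3),"dy",dy[q].min().round(3),dy[q].max().round(3))
c=(~m)&(abs(dx)<.012)&(abs(dy)<.052)&(Z>.06)&(Z<.116)&(I.min(2)>60)
print("card",c.sum(),np.polyfit(dy[c],dx[c],1).round(4),np.median(dx[c]).round(4),np.percentile(dy[c],[1,99]).round(4),np.percentile(Z[c],98).round(4))
np.savez("last.npz",i=A,d=d)
inc([.4178,-.3572,.1385],105.8)
E
python3 chk.py; python3 - <<'E'
import numpy as np,cv2
A=np.load("last.npz")["i"];g=cv2.resize(A[130:220,355:463],(720,600),interpolation=2);cv2.imwrite("pics/over.png",cv2.convertScaleAbs(g[...,::-1],alpha=1.6))
E
```

```text
9.0 [ 0.41788586 -0.35655856  0.20527365] [180.    0.  105.8] [ 0.  -0.8 -0.6] 0.02545196773479628 24.594993889331818
0.16 7 -0.014 0.017 dy 0.0 0.008
0.17 18 -0.01 0.017 dy -0.01 0.014
0.18 20 -0.01 0.014 dy -0.015 0.012
0.19 9 -0.003 0.009 dy -0.009 0.01
0.2 28 -0.008 0.014 dy -0.009 0.014
0.21 16 -0.008 0.015 dy -0.0 0.012
0.22 9 -0.009 0.014 dy 0.01 0.013
card 99 [-0.0184  0.0014] 0.0017 [-0.0492  0.0463] 0.1125
shift mm [-0.5 -0.3 66.8] turn [ 0.01  0.01 -0.02]
```

View pics/over.png

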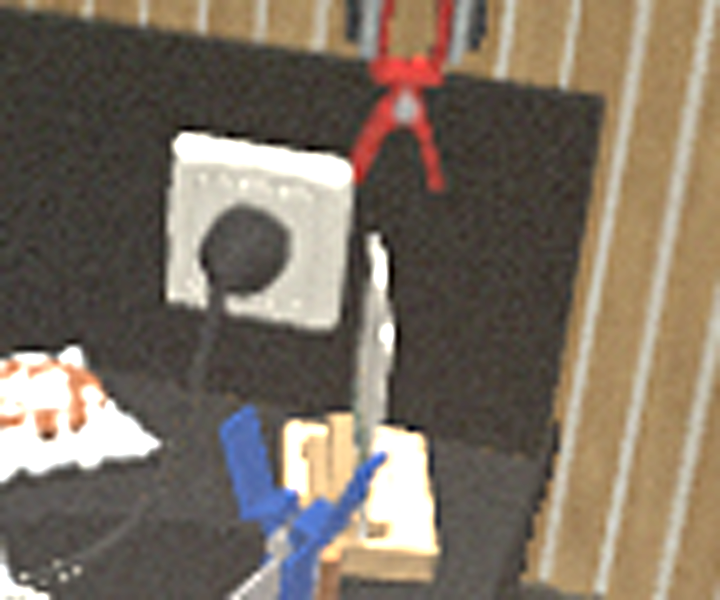

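The clip hangs open above the card, barrel at crop (403,105), with the card's top edge from (375,240) to (388,330). Mid-planes agree to about 1 mm, so go straight down.

Call:
play_rows(increments=[[[0,0,5],[0,0,0],0.85],[[0,0,12],[0,0,0],0.85],[[0,0,19],[0,0,0],0.85],[[0,0,26],[0,0,0],0.85],[[0,0,33],[0,0,0],0.85],[[0,0,38],[0,0,0],0.85],[[0,0,43],[0,0,0],0.85],[[0,0,48],[0,0,0],0.85],[[0,0,53],[0,0,0],0.85],[[0,0,58],[0,0,0],0.85],[[0,0,62],[0,0,0],0.85],[[0,0,65],[0,0,0],0.85],[[0,0,67],[0,0,0],0.85],[[0,0,67],[0,0,0],0.85],[[0,0,67],[0,0,0],0.85],[[0,0,67],[0,0,0],0.85]])

```text
time: 10.65
ee_pos: [0.4179, -0.3571, 0.1383]
tcp_rot: [180.0, 0.0, 105.8]
wrist_force: [-0.7, 0.6, -0.6]
opening: 0.0252
grasp_force: 24.6
```

```bash
python3 chk.py; python3 - <<'E'
import numpy as np,cv2
A=np.load("last.npz")["i"];g=cv2.resize(A[130:220,355:463],(720,600),interpolation=2);cv2.imwrite("pics/fin.png",cv2.convertScaleAbs(g[...,::-1],alpha=1.6))
E
```

```text
10.65 [ 0.41788662 -0.35709021  0.13834891] [180.    0.  105.8] [-0.7  0.6 -0.6] 0.02518251264530072 24.60323452949524
0.09 2 -0.014 0.018 dy 0.006 0.006
0.1 16 -0.014 0.018 dy -0.006 0.01
0.11 16 -0.012 0.014 dy -0.011 0.01
0.12 19 -0.009 0.01 dy -0.011 0.012
0.13 6 -0.002 0.006 dy 0.001 0.01
0.14 44 -0.011 0.015 dy -0.01 0.013
0.15 15 -0.01 0.014 dy -0.011 0.012
0.16 7 -0.009 0.012 dy 0.005 0.009
0.17 14 -0.011 0.013 dy -0.005 0.011
0.18 2 -0.01 -0.009 dy 0.002 0.008
card 88 [-0.0238  0.0017] 0.0017 [-0.046  0.047] 0.1128
shift mm [-0.1 -0.1 -0.2] turn [ 0.01  0.02 -0.05]
```

View pics/fin.png

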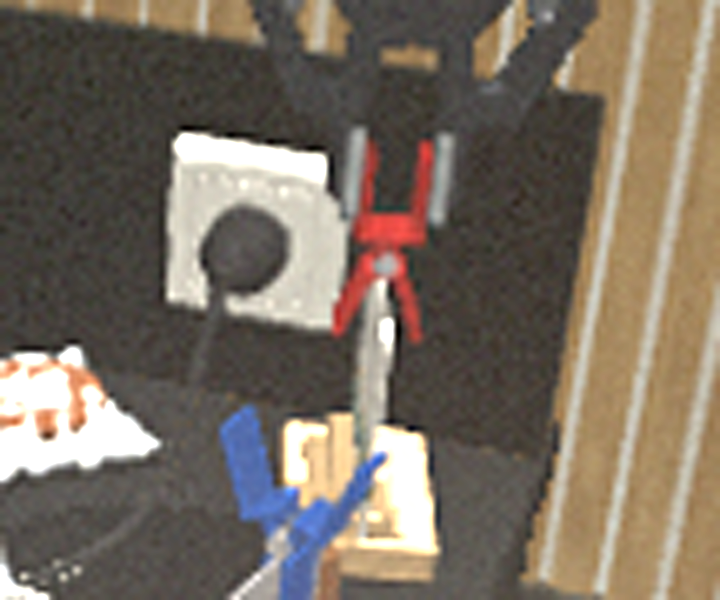

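The jaws straddle the card, tips at crop (338,330) and (418,335), about 17 mm below the edge. Wrist force is near zero, so I'm handing it in.

```bash
python3 -c "
from workcell import workorder
print(workorder.job_done())"
```

```text
the job is handed in; nothing more can be done
None
```

I handed the job in at about 10.7 s: the red clip is held squeezed to its stop (about 25 N), square and centred across the card's top edge, jaw tips about 17 mm below it. The last side view and the near-zero wrist force showed no contact with the card, and no verdict came back.

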